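# Drop the avocado stone through the caddy's lever-lifted lid

### The job

Press the orange lever of the green scraps caddy all the way down so that its linked steel lid lifts, and keep it down until the avocado stone waiting on the chute has rolled into the bin. Then ease the lever back up under the finger, slowly, so that the lid settles shut without slamming, and leave the lever. Work the lid by the lever only, do not touch the stone or the lid, and leave the other things on the bench where they are.

Things in the scene. Friction and masses are not known exactly. Their poses are not given: they have to be found in the camera images.
- caddy: Green scraps caddy, an open bin 170 mm (x) by 200 mm (y) and 150 mm high with 4 mm walls, fixed to the bench. Origin at the centre of its underside, x axis from the lever side (front, -x) to the lid's hinge side (back), y to the left seen from the lever, z up. On its +y side, at x = -45 mm, a steel chute 68 mm wide over its 27 mm high sides slopes down at 14 degrees to the bin's rim, reaching out to y = +265 mm and up to 225 mm height, with a post under it.
- lever (a joint): Angle of the orange lever (rad): 0 at rest (up, lid shut), 0.6 fully pressed (a firm stop, lid fully open). It turns about a level axis along the caddy's y, at x = -93 mm, z = 100 mm in the caddy's frame, and its pad lies 100 mm from that axis, out in front. At rest it slopes 0.3 rad upwards away from the caddy, fully pressed 0.3 rad downwards. Pressing takes about 3 to 8 N at the pad, and the lid's weight brings the lever back up; let go, the lid falls and slams.
- lever_pad (a point): Centre of the top face of the lever's orange pad, 40 mm wide (caddy's y) by 36 mm long and 10 mm thick. It moves with the lever: at rest about 134 mm above the bench and 187 mm in front of the caddy's centre, fully pressed about 75 mm above the bench, about the same distance in front (up to 5 mm farther out half-way). The pad slopes with the lever, up to 0.3 rad either way.
- lid (a joint): Angle of the steel lid (rad): 0 shut, 0.96 fully open. Linked to the lever: it turns 1.6 times the lever's angle. Hinge along the back rim of the caddy (x = +85 mm, z = 150 mm), the lid swings up and back.
- lid_front (a point): Middle of the upper front edge of the steel lid. The lid is a shallow upside-down box 170 x 200 x 42 mm on the rim of the caddy, about 300 g. Shut, this point lies above the front rim of the caddy and the lid's top is 192 mm above the bench. Its side wall closes off the foot of the chute.
- stone: Brown avocado stone, a ball 38 mm across, about 30 g. It rests at the foot of the chute against the side of the shut lid and rolls into the bin by itself when the lid is lifted. Origin at the bottom of the ball at the start; it turns with it.
- stone_center (a point): Centre of the avocado stone.
- jar_mid (a point): Middle of the small glass jar with a twist cap, 60 mm across, 85 mm high, on the turntable. Bystander.
- sandwich_box: Yellow plastic sandwich box, 124 x 94 x 46 mm, on the turntable. Origin at the centre of its underside. Bystander.
- mini_tin: Stainless steel mini container, 68 mm across, 50 mm high, on the turntable. Origin at the centre of its underside. Bystander.
- egg_ring: Red silicone egg ring, 90 mm across, 20 mm high, on the turntable. Origin at the centre of its underside. Bystander.
- turntable: Bamboo turntable, 310 mm across, top 30 mm above the bench, turns freely. Origin at its centre on the bench. Bystander.
- mug: White mug, 80 mm across, 90 mm high. Origin at the centre of its underside. Bystander.
- spoon: Wooden spoon, 180 mm long, lying on the bench. Bystander.
- bowl: Blue bowl, 120 mm across, 50 mm high. Origin at the centre of its underside. Bystander.

How it is judged (in metres and radians):
On the way, in this order (a step that is already met when the one before it is completed fails the run):
1. the lever is pressed right down, the lid wide open, and the stone has rolled into the bin (value of joint lid above 0.89 rad and value of joint lever above 0.555 rad and x of stone_center in the frame of caddy between -0.085 and 0.085 m and y of stone_center in the frame of caddy between -0.1 and 0.1 m and z of stone_center in the frame of caddy between 0 and 0.08 m), for 0.2 s.
2. the lid is shut again with the stone inside (value of joint lid below 0.04 rad and x of stone_center in the frame of caddy between -0.085 and 0.085 m and y of stone_center in the frame of caddy between -0.1 and 0.1 m and z of stone_center in the frame of caddy between 0 and 0.08 m), for 0.2 s.
At the end, for the whole second after the job is handed in: The stone lies still inside the bin (within its walls, its centre under 80 mm height), the lid is shut and the lever up (each within 0.04 rad) (all of step 2 and value of joint lever below 0.04 rad and linear speed of stone below 0.05 m/s); the robot touches nothing.
It fails at once if the lid slams: it comes down faster than 1.5 rad/s over the last 0.4 rad (velocity of joint lid below -1.5 rad/s and value of joint lid below 0.4 rad).
It fails at once if the robot touches the stone (contact force between any of the fingers, the arm and stone above 0.3 N).
It fails at once if the robot touches the lid (contact force between any of the fingers, the arm and lid above 0.5 N).
It fails at once if a bystander is moved by more than 20 mm (distance of any of jar_mid, sandwich_box, mini_tin, egg_ring, mug, spoon, bowl from where it was at the start of the episode above 0.02 m).
It also fails if it takes over 45 s, if anything falls off the work surface, if the arm or the gripper's body presses on something with over 40 N, if the wrist force passes 120 N, or if a joint passes its speed limit or range.

### The arm

A 6-joint arm with a two-finger parallel gripper is mounted at the origin on the work surface. World frame = base frame: x ahead of the robot, y to its left, z up, the work surface at z = 0. Lengths are in mm, angles in rad, forces in N, time in s.
With the tool pointing down it reaches from about 350 to 875 mm from the base axis. Payload 4.2 kg.
Tool frame: the origin (TCP) lies at the very end of the fingers, on their centre line; the grasp point (between the pads) lies 19 mm behind it; z points along the fingers, y is the line along which they close (so a half turn about z gives the same grasp; the last joint's range is limited). The gripper opens to 85 mm and grips with 20 to 120 N. Pads are 22 mm wide; open, the fingers measure 114 mm over their backs; the gripper's body (76 mm by 85 mm) begins 54 mm behind the grasp point. The pads swing forward as they close: fully open they stand 13 mm farther back than shut.
Start: joints at [1.475, 0.385, 0.008, 0, -1.194, -0.259], TCP at [217.094, 586.063, 231.312] pointing down, gripper open.
Joint ranges: [-3.14, 3.14], [-1.21, 2.06], [-1.07, 1.41], [-3.16, 2.05], [-2.99, -0.16], [-3.1, 3.1]. Speed limits (rad/s): [2.79, 2.79, 3.14, 3.14, 3.14, 3.14].

### API

Orientations are given as a unit quaternion [x, y, z, w].
In Python, from bench import arm gives the robot as it stands. The module is installed in compiled form; this text tells all that it offers.
- The arm moves only by the tool drive_tool, never from a script. Its argument "targets" is a list of rows, each a list of 5 numbers: the closure, from -1 (fully open) to 1 (shut), then the shift along the tool's x, y, z in mm, then the turn about the tool's z in degrees. In form: [[grip, tx, ty, tz, roll], ...]. A call has 1 to 12 rows; each row is the pose to reach, as a shift and turn from the pose commanded when the call began, along the tool's axes at that moment; what a row does not reach only later rows make up. A row lasts 1/10 s, in which the tool goes at most 50 mm and 8.59 degrees, less where a joint would pass 70% of its speed; a pose out of reach is approached as far as the arm can. A call with a gripper value outside its range is refused whole. The fingers move at their own pace and stop on an object; the grip force is fixed at half the most. Time passes only in rows, so rows that repeat a pose let the fingers close. It gives the time, the measured TCP pose, the force, the opening and the grip force at its end, in the units of the state.
- arm.read_state(): the state, without advancing time (a new reading comes with each control period).
- arm.get_image(name): name is "side" or "top" or "wrist"; returns the picture (480x640x3 uint8, blue, green, red); there is no depth.
- arm.camera_params(name): a dict with "fov_y" (degrees; the focal length in pixels is half the picture's height over the tangent of half this angle, whatever the lens; pixels are square), "cx", "cy" (the principal point, pixels), "rvec" (rotation vector, rad) and "tvec" (3), from world to camera coordinates, as OpenCV has them; the wrist camera has in their place "tool_from_camera" (4x4, takes a point from camera to tool coordinates, whose origin is the TCP and whose axes are the flange's). Camera axes: x right, y down, z forward; pixel columns grow to the right and rows downward; lengths in mm; the calibration is good to about 2 mm. A picture is of the moment at which its call begins: read the wrist's pose just before it. camera_params takes no time and is no camera call.
- arm.job_done(): hands the job in; it is judged then, once.
The state is a dict: "clock": time; "joints": joint angles; "joint_vel": joint speeds; "joint_efforts": joint torques, N m; "position": TCP position; "ee_rot": TCP orientation; "contact_force": force on the tool from outside, world axes, zero at the start; "wrist_torque": the same for the moment, N m; "gripper_width": finger opening in mm; "grasp_force": force on a finger pad.
Only numpy, scipy, OpenCV 4.12 (cv2) and the standard library are available. Lean on these libraries where they do the work, as an engineer would, in place of code of your own. Each camera call takes 0.05 s, during which the arm holds its last target. There are 200 camera calls.

## Working session

There is one attempt and no reset: what is moved stays moved. The work goes in short steps, Python scripts to look and compute and a tool call to move; the robot and the scene stay as the last step left them, time stands still between calls to the robot, and variables do not carry over. Pictures are saved under pics/ and viewed, at most 10 in all, crops included, and the job is handed in when it is done.

Besides the shell and the picture viewer there is one more tool, called as name([rows], argument=value, ...), one row to a line, values as JSON. drive_tool: Moves the arm, as the interface text tells. Its arguments: {"type":"object","properties":{"targets":{"type":"array","items":{"type":"array","items":{"type":"number"}}}},"required":["targets"]}

```bash
mkdir -p pics
python3 - <<'E'
from bench import arm
import cv2
for n in("top","side"):
    cv2.imwrite(f"pics/{n}0.png",arm.get_image(n)); print(n,arm.camera_params(n))
s=arm.read_state();print(s)
print(arm.camera_params("wrist"))
E
```

```text
top {'fov_y': 48.212342098936794, 'cx': 312.97476373252135, 'cy': 240.6680634731292, 'rvec': array([ 1.99496735, -2.20845426,  0.25155427]), 'tvec': array([ 138.07307062,  533.11725615, 1151.0777332 ])}
side {'fov_y': 47.10640685634742, 'cx': 326.6243598036212, 'cy': 251.9409442346388, 'rvec': array([ 2.40447451, -0.3646691 ,  0.1389094 ]), 'tvec': array([-468.86951891,  268.34634211, 1375.87214001])}
{'clock': 0.1, 'joints': array([ 1.47464278e+00,  3.85488758e-01,  6.76328360e-03, -3.97727046e-04,
       -1.19400865e+00, -2.58575180e-01]), 'joint_vel': array([-0.00114264, -0.00014869,  0.00445193,  0.00165571,  0.00026084,
       -0.00092458]), 'joint_efforts': array([-3.26445490e-05, -3.93314838e+01,  1.88931406e+01,  4.19794142e+00,
       -2.53369784e-03,  5.18650381e-06]), 'position': array([216.91253417, 585.59888504, 230.33132485]), 'ee_rot': array([ 9.84298709e-01, -1.76508010e-01, -1.05634784e-04,  9.80699596e-04]), 'contact_force': array([-0.08117243,  0.49502518, -0.19286635]), 'wrist_torque': array([-0.01935121,  0.03280101,  0.05593188]), 'grasp_force': 0.0, 'gripper_width': 85.45358788352488}
{'fov_y': 61.16707929911758, 'cx': 316.5077991507932, 'cy': 239.1115487979521, 'tool_from_camera': array([[ 9.13465146e-04, -9.55310505e-01, -2.95602780e-01,
         7.52704651e+01],
       [ 9.99999378e-01,  1.06170433e-03, -3.40973531e-04,
         9.14786761e-01],
       [ 6.39578349e-04, -2.95602285e-01,  9.55310881e-01,
        -1.42409410e+02],
       [ 0.00000000e+00,  0.00000000e+00,  0.00000000e+00,
         1.00000000e+00]])}
```

View pics/top0.png

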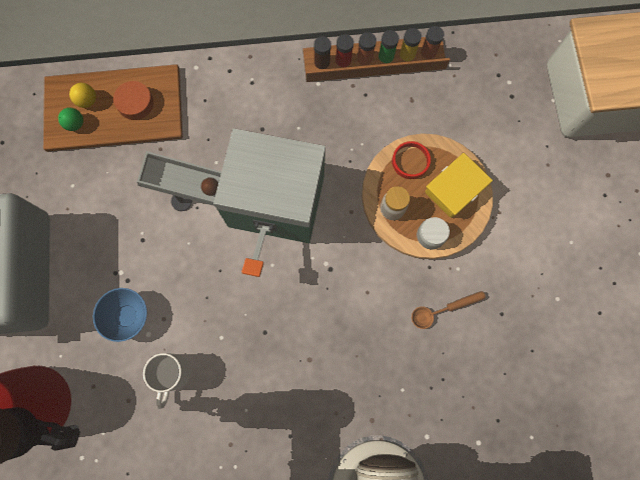

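View pics/side0.png

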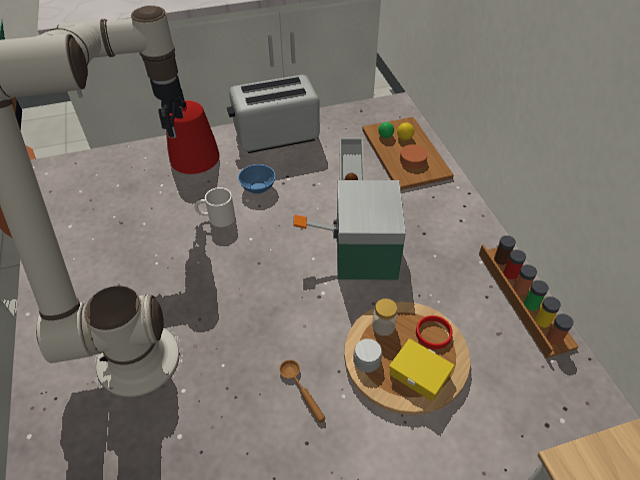

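```bash
cat > h.py <<'E'
from bench import arm
import numpy as np,cv2
from scipy.spatial.transform import Rotation as R
def cam(n):
    p=arm.camera_params(n); f=240/np.tan(np.radians(p["fov_y"]/2))
    K=np.array([[f,0,p["cx"]],[0,f,p["cy"]],[0,0,1]])
    if "rvec" in p: M=cv2.Rodrigues(p["rvec"])[0]; t=np.array(p["tvec"])
    else:
        s=arm.read_state(); A=R.from_quat(s["ee_rot"]).as_matrix(); T=p["tool_from_camera"]
        W=A@T[:3,:3]; o=A@T[:3,3]+s["position"]; M=W.T; t=-M@o
    return K,M,t
def plane(c,uv,z):
    K,M,t=c; o=-M.T@t; d=M.T@np.linalg.inv(K)@[*uv,1]
    return o+d*(z-o[2])/d[2]
def proj(c,X):
    K,M,t=c; p=K@(M@np.asarray(X,float)+t); return p[:2]/p[2]
def tri(cs,uvs):
    P=[c[0]@np.c_[c[1],c[2]] for c in cs]
    X=cv2.triangulatePoints(P[0],P[1],np.float64(uvs[0]),np.float64(uvs[1])).ravel(); return X[:3]/X[3]
def orange(im,box):
    h=cv2.cvtColor(im,cv2.COLOR_BGR2HSV); m=cv2.inRange(h,(3,170,120),(16,255,255))
    k=np.zeros_like(m);x0,y0,x1,y1=box;k[y0:y1,x0:x1]=255;m&=k
    n,l,s,c=cv2.connectedComponentsWithStats(m); i=1+s[1:,4].argmax(); return c[i],s[i]
E
python3 - <<'E'
from h import *
T,S=cam("top"),cam("side")
a=orange(cv2.imread("pics/top0.png"),(230,250,275,285)); b=orange(cv2.imread("pics/side0.png"),(285,205,315,235))
print(a,b); print("tri",tri((T,S),(a[0],b[0]))); print("plane134",plane(T,a[0],132),plane(S,b[0],132))
im=cv2.imread("pics/top0.png")
cv2.imwrite("pics/c.png",cv2.resize(im[110:290,130:340],None,fx=3.3,fy=3.3,interpolation=cv2.INTER_CUBIC))
for uv in((234,130),(325,147),(217,205)):print(plane(T,uv,192))
E
```

```text
(array([252.08148148, 267.10740741]), array([242, 259,  21,  17, 270], dtype=int32)) (array([299.72727273, 220.55371901]), array([294, 215,  13,  12, 121], dtype=int32))
tri [482.40330238 217.49047294 136.80089808]
plane134 [484.22576888 217.94881591 132.        ] [482.62740058 221.92362163 132.        ]
[769.8792004  227.86961099 192.        ]
[712.04145214  40.69253085 192.        ]
[608.43300599 273.64237914 192.        ]
```

View pics/c.png

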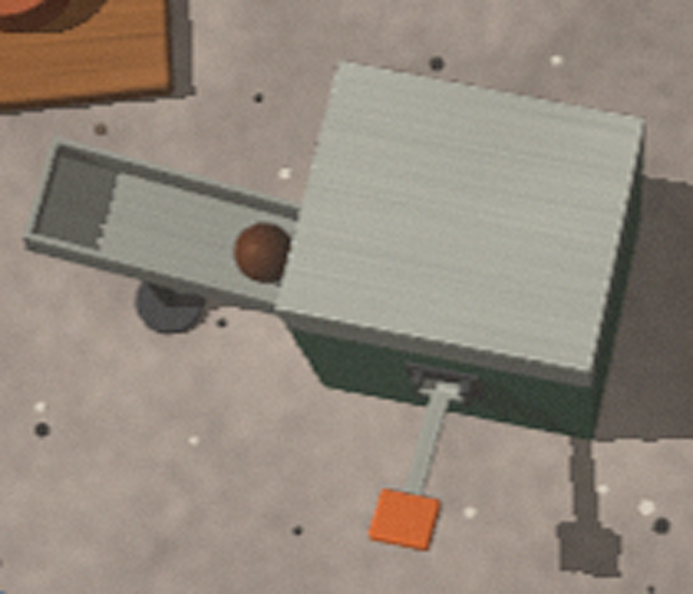

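drive_tool([
  [1,32,21,0,0],
  [1,64,42,0,0],
  [1,96,64,0,0],
  [1,128,85,0,0],
  [1,160,107,0,0],
  [1,192,128,0,0],
  [1,224,149,0,0],
  [1,256,171,0,0],
  [1,288,192,0,0],
  [1,320,213,0,0],
  [1,350,233,0,0],
  [1,370,247,0,0],
])

```text
clock: 1.3
position: [479.0, 223.9, 230.9]
ee_rot: [0.984, -0.177, -0.0, 0.0]
contact_force: [0.5, 0.7, -0.8]
gripper_width: -0.1
grasp_force: 0.0
```

Run:
```python
from h import *
s=arm.read_state();print(s["clock"],s["joints"],s["position"],s["ee_rot"],s["gripper_width"],s["contact_force"])
c=cam("wrist");im=arm.get_image("wrist");cv2.imwrite("pics/w1.png",im)
a=orange(im,(0,0,640,480));print(a,plane(c,a[0],134))
```

```text
1.3 [ 7.44281715e-01  2.21772469e-01 -2.27128461e-01 -5.27220970e-05
 -1.12286544e+00  4.70150895e-01] [478.95526392 223.87847705 230.90673178] [ 9.84165426e-01 -1.77251738e-01 -3.11820510e-04  3.72263946e-04] -0.08270691376961321 [ 0.50731774  0.6592824  -0.79711341]
(array([322.59641109, 225.57063622]), array([ 292,  199,   62,   54, 3065], dtype=int32)) [486.55680524 216.11729494 134.        ]
```

View pics/w1.png

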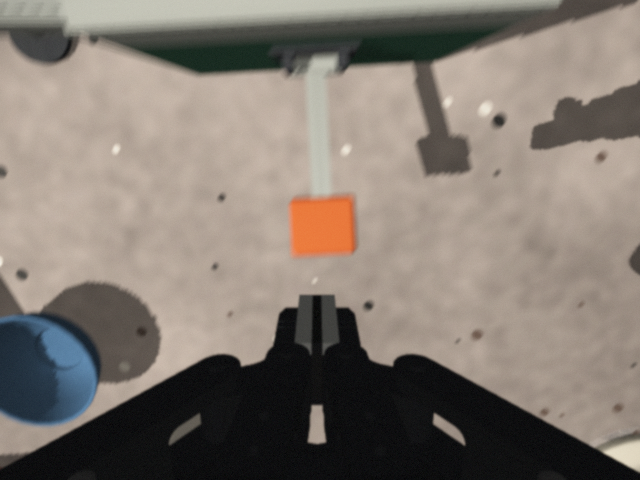

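drive_tool([
  [1,3,2,5,8],
  [1,6,4.5,10,16],
  [1,6,4.5,20,24],
  [1,6,4.5,30,32],
  [1,6,4.5,40,40],
  [1,6,4.5,50,48],
  [1,6,4.5,60,56],
  [1,6,4.5,66,64],
  [1,6,4.5,72,72],
  [1,6,4.5,76,80],
  [1,6,4.5,80,88],
  [1,6,4.5,80,90],
])

```text
clock: 2.55
position: [481.6, 219.4, 150.3]
ee_rot: [-0.57, 0.822, 0.0, -0.001]
contact_force: [0.2, -0.2, -0.4]
gripper_width: 0.0
grasp_force: 0.0
```

Run:
```python
from h import *
s=arm.read_state();print(s["clock"],s["joints"],s["position"],s["ee_rot"],s["contact_force"])
c=cam("wrist");im=arm.get_image("wrist");cv2.imwrite("pics/w2.png",im)
a=orange(im,(0,0,640,480));print(a,plane(c,a[0],134))
```

```text
2.55 [ 7.33965670e-01  3.00325476e-01 -3.40502532e-01 -4.68358946e-04
 -9.32172717e-01 -1.09181157e+00] [481.58727427 219.3713917  150.27888298] [-5.69859593e-01  8.21741318e-01  4.62084471e-05 -1.11714076e-03] [ 0.16044876 -0.24245739 -0.43355219]
(array([307.95387454, 279.4167106 ]), array([ 269,  252,   82,   76, 3794], dtype=int32)) [481.53446005 209.45275582 134.        ]
```

View pics/w2.png

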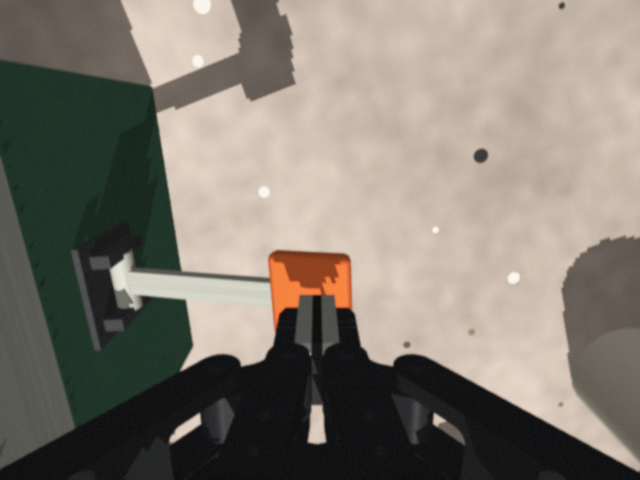

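drive_tool([
  [1,0,0,6,0],
  [1,0,0,12,0],
  [1,0,0,18,0],
  [1,0,0,24,0],
  [1,0,0,30,0],
  [1,0,0,36,0],
  [1,0,0,42,0],
  [1,0,0,48,0],
  [1,0,0,54,0],
  [1,0,0,60,0],
  [1,0,0,66,0],
  [1,0,0,71,0],
])

```text
clock: 3.8
position: [482.8, 219.5, 79.7]
ee_rot: [-0.571, 0.821, -0.0, 0.0]
contact_force: [1.4, -0.8, 2.5]
gripper_width: -0.2
grasp_force: 0.9
```

drive_tool([
  [1,0,0,2,0],
  [1,0,0,4,0],
  [1,0,0,6,0],
  [1,0,0,7,0],
  [1,0,0,8,0],
  [1,0,0,8,0],
])

```text
clock: 4.4
position: [482.7, 219.3, 76.0]
ee_rot: [-0.572, 0.82, -0.001, 0.0]
contact_force: [-7.2, -3.4, 23.8]
gripper_width: -0.5
grasp_force: 12.0
```

Run:
```python
from h import *
print(arm.read_state()["position"],arm.read_state()["contact_force"])
im=arm.get_image("top")[90:290,130:340];b=arm.get_image("side")[110:310,270:430]
im=np.hstack([im,b])
cv2.imwrite("pics/t2.png",cv2.resize(im,None,fx=2.1,fy=2.1))
```

```text
[482.69806413 219.26249476  75.96658849] [-7.236951   -3.43363456 23.84036893]
```

View pics/t2.png

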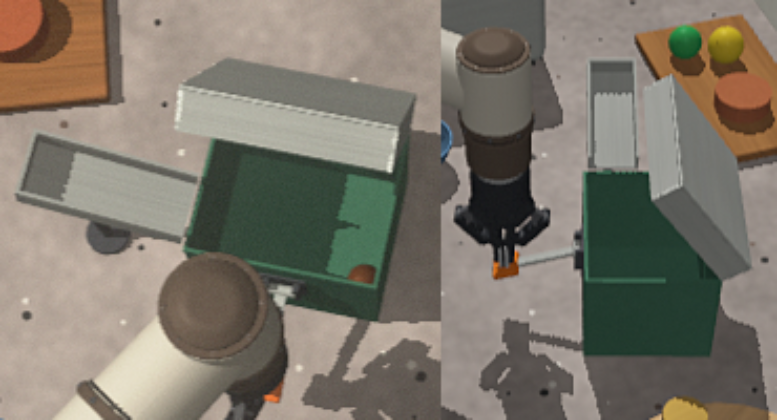

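drive_tool([
  [1,0,0,0,0],
  [1,0,0,0,0],
  [1,0,0,0,0],
  [1,0,0,0,0],
  [1,0,0,0,0],
  [1,0,0,0,0],
])

```text
clock: 5.1
position: [482.7, 219.3, 76.0]
ee_rot: [-0.572, 0.82, -0.001, 0.001]
contact_force: [-7.3, -3.6, 23.6]
gripper_width: -0.1
grasp_force: 11.9
```

drive_tool([
  [1,0,0,-3,0],
  [1,0,0,-6,0],
  [1,0,0,-9,0],
  [1,0,0,-12,0],
  [1,0,0,-15,0],
  [1,0,0,-18,0],
  [1,0,0,-21,0],
  [1,0,0,-24,0],
  [1,0,0,-27,0],
  [1,0,0,-30,0],
  [1,0,0,-33,0],
  [1,0,0,-36,0],
])

```text
clock: 6.3
position: [482.6, 219.5, 108.8]
ee_rot: [-0.571, 0.821, -0.0, 0.0]
contact_force: [-1.5, -0.5, 3.0]
gripper_width: -0.1
grasp_force: 1.8
```

drive_tool([
  [1,0,0,-2,0],
  [1,0,0,-4,0],
  [1,0,0,-6,0],
  [1,0,0,-8,0],
  [1,0,0,-10,0],
  [1,0,0,-12,0],
  [1,0,0,-14,0],
  [1,0,0,-16,0],
  [1,0,0,-18,0],
  [1,0,0,-20,0],
  [1,0,0,-22,0],
  [1,0,0,-24,0],
])

```text
clock: 7.5
position: [482.5, 219.8, 132.6]
ee_rot: [-0.571, 0.821, 0.0, 0.0]
contact_force: [4.5, -0.6, 2.1]
gripper_width: -0.1
grasp_force: 2.2
```

drive_tool([
  [1,0,0,-1,0],
  [1,0,0,-2,0],
  [1,0,0,-3,0],
  [1,0,0,-4,0],
  [1,0,0,-5,0],
  [1,0,0,-6,0],
  [1,0,0,-7,0],
  [1,0,0,-8,0],
  [1,0,0,-9,0],
  [1,0,0,-10,0],
  [1,0,0,-11,0],
  [1,0,0,-12,0],
])

```text
clock: 8.7
position: [482.2, 219.6, 144.3]
ee_rot: [-0.571, 0.821, 0.0, -0.0]
contact_force: [0.5, 0.2, 1.3]
gripper_width: 0.0
grasp_force: 0.0
```

Free of the lever; raise clear and check.

drive_tool([
  [1,0,0,-5,0],
  [1,0,0,-15,0],
  [1,0,0,-30,0],
  [1,0,0,-45,0],
  [1,0,0,-60,0],
  [1,0,0,-70,0],
  [1,0,0,-75,0],
  [1,0,0,-75,0],
  [1,0,0,-75,0],
  [1,0,0,-75,0],
])

```text
clock: 9.7
position: [481.9, 219.3, 218.5]
ee_rot: [-0.571, 0.821, -0.0, -0.001]
contact_force: [-0.9, -0.2, -0.1]
gripper_width: -0.1
grasp_force: 0.0
```

Run:
```python
from h import *
print(arm.read_state()["position"],arm.read_state()["contact_force"])
im=np.hstack([arm.get_image("top")[90:290,130:340],arm.get_image("side")[110:310,270:430]])
cv2.imwrite("pics/t3.png",cv2.resize(im,None,fx=2.1,fy=2.1))
```

```text
[481.93631783 219.34171903 218.51156898] [-0.87034694 -0.21407587 -0.10946913]
```

View pics/t3.png

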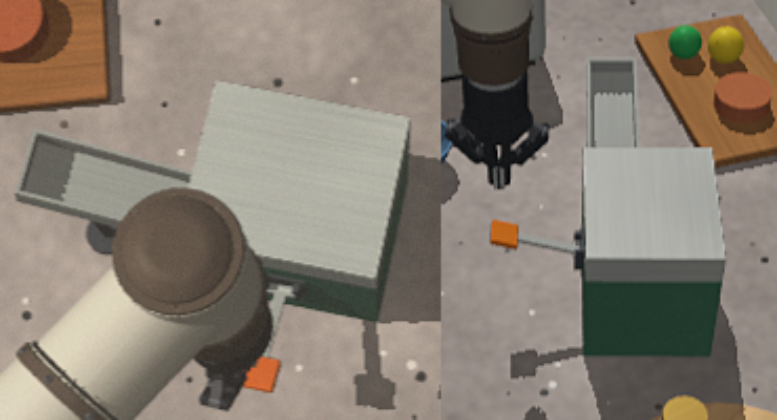

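The lid is shut, the lever is up, and the finger is clear of it (pad at composite pixel (504,233)). The chute is empty.

```bash
python3 -c "from bench import arm;print(arm.job_done())"
```

```text
the job is handed in; nothing more can be done
None
```

I pressed the lever fully down and the stone rolled into the bin. I then eased the lever back up until the lid was shut and left it, and handed the job in about 10 s into the 45 s limit; no verdict came back.

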